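# Hold a moisture meter square on the marked spot of a moulding

### The job

Check the moisture of the piece of picture-frame moulding: slide the lid of the instrument case fully open, take out the moisture meter and hold its sprung foot centred on the pencilled, ringed cross on the moulding's sloping face. The meter must stand square to that sloping face and run lengthwise along the moulding, pressed on only lightly, so that the foot is pushed in part of the way and not to its stop; finish while still holding it there, without letting go. Do not shift the moulding or the tools lying about.

Things in the scene. Friction and masses are not known exactly. Their poses are not given: they have to be found in the camera images.
- case: Plywood instrument case with a sliding lid, 136 x 136 x 74 mm high, fixed to the bench; origin at the centre of its underside, z up. Walls 7 mm, floor 6 mm, inside 122 x 122 mm. Inside at each end is a black foam cradle, its top 22 mm above the underside of the case; the moisture meter lies on both, lengthwise along the case's x.
- case_lid (a joint): Slide of the case's flat plywood lid in m: 0 is shut, 0.120 fully open; about 1 to 2 N of friction and it stays where left. Opening moves the lid along the case's -x; its top is 70 mm above the underside of the case. The lid never comes out of its grooves.
- lid_pull (a point): Centre of the top of the wooden pull on the lid, 86 mm above the underside of the case. The pull is 14 mm (along the slide) x 46 mm x 16 mm high; x points along the case's x, so the lid opens towards the point's -x.
- meter: Pinless moisture meter: a grey rounded block 105 (x) x 48 (y) x 36 mm high with a display on top, 0.16 kg; origin at the centre of the underside of the block (not of the foot), x along its length, z up through the display. Its sprung foot sticks out 14 mm below the middle of the underside; grip the ribbed middle right above it.
- meter_foot (a joint): How far the meter's sprung sensor foot is pushed in, m: 0 is fully out, 0.008 is at its stop. The spring starts at 1.2 N and grows by 0.6 N per mm (6 N at the stop).
- foot_sole (a point): Centre of the flat 30 x 30 mm steel sole of the foot, 14 mm below the meter's origin while the foot is fully out; axes as the meter's.
- moulding: Loose piece of wooden picture-frame moulding, 180 (x) x 84 (y) mm, 43 mm high at its back edge (+y) and 23 mm at its front edge (-y), about 0.7 kg; origin at the centre of its footprint on the bench, x along its length. Its broad upper face is a bevel, 64 mm wide across, that falls 15 degrees towards its -y side.
- spot (a point): The centre of the pencilled cross with a ring round it (ring 17 mm across) on the bevelled face, 55 mm from the middle of the moulding towards its +x end; x runs along the moulding, y up the slope, z square out of the bevelled face.
- try_square: Try square of dark wood and steel lying flat, 158 x 110 x 16 mm; a bystander. Origin at the centre of its underside.
- chisel: Carving chisel lying flat, 217 mm long, 25 mm high; a bystander. Origin at the centre of its underside.

How it is judged:
By the outcome, as a careful person would: the job done as asked, in the order asked, and still so for the second after the job is handed in, while the arm keeps its last pose, push and grip.
It also fails if it takes over 58 s, if anything falls off the work surface, if the arm or the gripper's body presses on something with over 40 N, if the wrist force passes 120 N, or if a joint passes its speed limit or range.

### The arm

A 6-joint arm with a two-finger parallel gripper is mounted at the origin on the work surface; the furniture and walls round the work are solid. World frame = base frame: x ahead of the robot, y to its left, z up, the work surface at z = 0. Lengths are in m, angles in rad, forces in N, time in s.
With the tool pointing down it reaches from about 0.375 to 0.9 m from the base axis. Payload 3.1 kg.
Tool frame: the origin (TCP) lies between the finger pads; the fingertips stand manip.finger_overhang ahead of it and the grasp point (between the pads) lies 5 mm behind it (manip.finger_overhang is the distance from the TCP to the fingertips, in m); z points along the fingers, y is the line along which they close (so a half turn about z gives the same grasp; the last joint's range is limited). The gripper opens to 85 mm and grips with 20 to 120 N. Pads are 22 mm wide; open, the fingers measure 114 mm over their backs; the gripper's body (76 mm by 85 mm) begins 54 mm behind the grasp point. The pads swing forward as they close: fully open they stand 13 mm farther back than shut.
Start: joints at [1.135, 0.527, 1.433, -0, 1.181, -0.178], TCP at [0.159, 0.604, 0.245] pointing down, gripper open.
Joint ranges: [-3.08, 3.08], [-0.75, 2.2], [0.22, 2.44], [-1.43, 4.57], [0, 2.65], [-2.85, 2.85]. Speed limits (rad/s): [2.79, 2.79, 3.14, 3.14, 3.14, 3.14].

### API

Orientations are given as a unit quaternion [x, y, z, w].
In Python, from station import manip gives the robot as it stands.
- The arm moves only by the tool drive_tool, never from a script. Its argument "plan" is a list of rows, each a list of 7 numbers: the shift along the tool's x, y, z in m, then the turn, a rotation vector about the tool's x, y, z in degrees, then the opening, from -1 (shut) to 1 (fully open). In form: [[x, y, z, wx, wy, wz, gripper], ...]. A call has 1 to 10 rows; each row shifts and turns the commanded pose from where the row before left it, along the tool's axes as they then stand; what a row does not reach is not made up. A row lasts 1/10 s, in which the tool goes at most 50 mm and 8.59 degrees, less where a joint would pass 70% of its speed; a pose out of reach is approached as far as the arm can. A call is refused whole if a number of a shift passes 0.05 or a number of a turn 8.59, either way. A call with a gripper value outside its range is refused whole. The fingers move at their own pace and stop on an object; "newtons" is the grip in N (left out, the last holds). Time passes only in rows, so rows that do not move let the fingers close. It gives the time, the measured TCP pose, the force, the opening and the grip force at its end, in the units of the state.
- manip.sense(): the state, without advancing time (a new reading comes with each control period).
- manip.snapshot(name): name is "side" or "top" or "wrist"; returns a dict with "image" (480x640x3 uint8, red, green, blue), "z_map" (480x640 float32, m along the optical axis (not along the pixel's ray), 0 where there is no reading), "fov_y" (degrees; the focal length in pixels is half the picture's height over the tangent of half this angle, whatever the lens; pixels are square), "cx", "cy" (the principal point, pixels), "k1" (the pictures are not rectified: a ray, as slopes to the right and down, at radius r is drawn at 1 + k1 r^2 times it, then the intrinsics apply), "extrinsics" (4x4, takes a point from camera to world coordinates); the wrist camera has in their place "mount" (4x4, takes a point from camera to tool coordinates, whose origin is the TCP and whose axes are the flange's). Camera axes: x right, y up, looking along -z (the intrinsics and any distortion apply to the point x, -y, -z); pixel columns grow to the right and rows downward; lengths in m; the calibration is good to about 2 mm. A picture is of the moment at which its call begins: read the wrist's pose just before it.
- manip.sign_off(): hands the job in; it is judged then, once.
The state is a dict: "t": time; "q": joint angles; "qd": joint speeds; "tau": joint torques, N m; "tcp_pos": TCP position; "tool_rot": TCP orientation; "force": force on the tool from outside, world axes, zero at the start; "ft_torque": the same for the moment, N m; "finger_gap": opening from 0.0 (shut) to 1.0 (fully open); "gripper_force": force on a finger pad.
Only numpy, scipy, OpenCV 4.12 (cv2) and the standard library are available. Lean on these libraries where they do the work, as an engineer would, in place of code of your own. Each camera call takes 0.05 s, during which the arm holds its last target. There are 200 camera calls.

## Working session

There is one attempt and no reset: what is moved stays moved. The work goes in short steps, Python scripts to look and compute and a tool call to move; the robot and the scene stay as the last step left them, time stands still between calls to the robot, and variables do not carry over. Pictures are saved under pics/ and viewed, at most 10 in all, crops included, and the job is handed in when it is done.

Besides the shell and the picture viewer there is one more tool, called after "Call:" by a JSON object that holds its "method" and its "body". drive_tool: Moves the arm, as the interface text tells. Its arguments: {"type":"object","properties":{"plan":{"type":"array"},"newtons":{"type":"number"}},"required":["plan"]}

```bash
ls; mkdir -p pics
cat > h.py <<'E'
import numpy as np, cv2, pickle
from station import manip
from scipy.spatial.transform import Rotation as R
def snap(n):
    s=manip.sense(); d=manip.snapshot(n)
    if n=='wrist':
        T=np.eye(4);T[:3,:3]=R.from_quat(s['tool_rot']).as_matrix();T[:3,3]=s['tcp_pos'];d['E']=T@np.array(d['mount'])
    else: d['E']=np.array(d['extrinsics'])
    return d
def save(d,f): cv2.imwrite('pics/'+f,cv2.cvtColor(d['image'],cv2.COLOR_RGB2BGR))
def K(d):
    f=240/np.tan(np.radians(d['fov_y'])/2); return np.array([[f,0,d['cx']],[0,f,d['cy']],[0,0,1]]),np.array([d['k1'],0,0,0,0.])
def slopes(d,uv): return cv2.undistortPoints(np.array(uv,float).reshape(-1,1,2),*K(d))[:,0]
def plane(d,uv,z):
    s=slopes(d,uv); v=np.c_[s[:,0],-s[:,1],-np.ones(len(s))]@d['E'][:3,:3].T; o=d['E'][:3,3]
    return o+v*((z-o[2])/v[:,2])[:,None]
def depth(d,uv):
    uv=np.array(uv,float).reshape(-1,2); s=slopes(d,uv); z=d['z_map'][uv[:,1].round().astype(int),uv[:,0].round().astype(int)].astype(float)
    return (np.c_[s[:,0],-s[:,1],-np.ones(len(s))]*z[:,None])@d['E'][:3,:3].T+d['E'][:3,3]
def cloud(d):
    g=np.stack(np.meshgrid(np.arange(640),np.arange(480)),-1).reshape(-1,2)
    P=depth(d,g).reshape(480,640,3); P[d['z_map']==0]=np.nan; return P
E
python3 - <<'E'
from h import *
for n in('top','side'):
    d=snap(n);save(d,n+'0.png');pickle.dump(d,open(n+'0.pkl','wb'));print(n,d['E'].round(3).tolist(),d['fov_y'],d['k1'],(d['z_map']>0).mean())
print(manip.sense(),manip.finger_overhang)
E
```

```text
pics
top [[-0.014, 0.995, -0.102, 0.303], [-1.0, -0.016, -0.017, -0.033], [-0.019, 0.102, 0.995, 1.228], [0.0, 0.0, 0.0, 1.0]] 42.138478424519 -0.22141956044595648 0.99591796875
side [[0.217, -0.605, 0.766, 1.077], [0.976, 0.137, -0.168, -0.153], [-0.003, 0.784, 0.621, 0.629], [0.0, 0.0, 0.0, 1.0]] 52.20372105873026 -0.12315486390188726 0.99478515625
{'t': 0.1, 'q': array([ 1.13552501e+00,  5.28394850e-01,  1.43379565e+00,  5.13301893e-05,
        1.18144455e+00, -1.78501764e-01]), 'qd': array([ 0.00208123, -0.00030527, -0.00303949,  0.00067801, -0.00010264,
        0.00074002]), 'tau': array([-4.75727793e-04, -4.43307817e+01, -1.78586161e+01, -3.11705462e-04,
        3.90026369e-03, -1.23881722e-05]), 'tcp_pos': array([0.15840948, 0.60393274, 0.24441134]), 'tool_rot': array([ 1.28041997e-01,  9.91768221e-01, -9.66316043e-04, -3.31121083e-04]), 'force': array([ 0.26386007, -0.20821195,  0.00600385]), 'ft_torque': array([-0.01253734, -0.0238159 , -0.04989836]), 'gripper_force': 0.0, 'finger_gap': 0.9964860408769654} 0.014
```

View pics/top0.png

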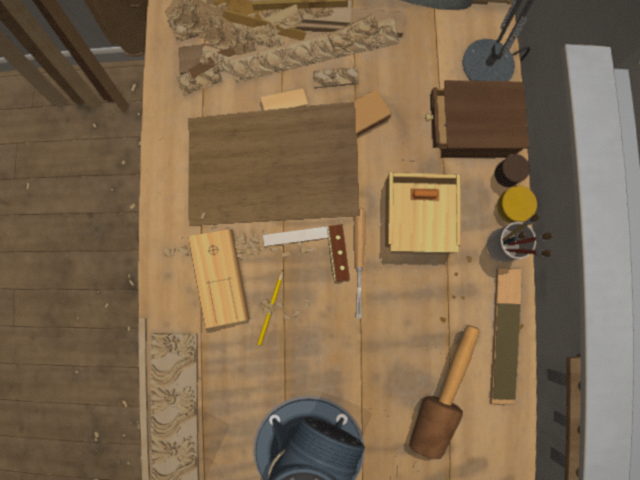

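View pics/side0.png

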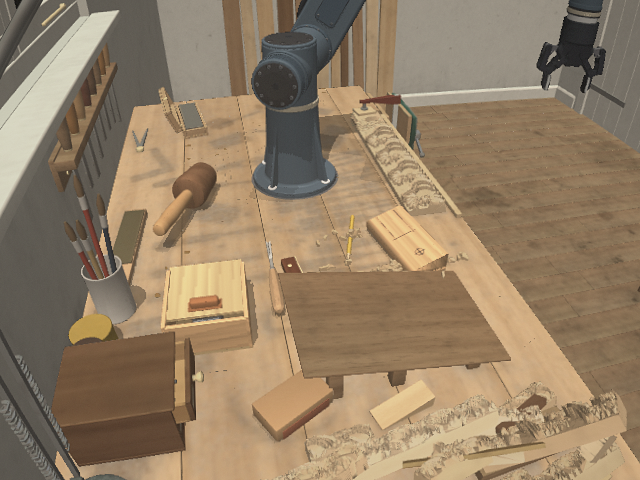

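```bash
cat > a.py <<'E'
from h import *
for n in('top','side'):
    d=pickle.load(open(n+'0.pkl','rb'));P=cloud(d);im=d['image'];hsv=cv2.cvtColor(im,cv2.COLOR_RGB2HSV)
    pts=dict(top=dict(spot=(213,250),pull=(425,194),panelNW=(195,215),panelmid=(270,165),lid=(424,230),slot=(425,180),mEndHi=(235,235),mEndLo=(200,240),bench=(300,300),sq=(339,250),chis=(361,235),drawer=(480,120),cup=(519,240)),side=dict(spot=(419,252),pull=(204,303),panel=(390,310),panelcorner=(470,280),lid=(204,280),slot=(205,318),bench=(310,225)))[n]
    for k,p in pts.items(): print(n,k,np.nanmedian(P[p[1]-1:p[1]+2,p[0]-1:p[0]+2].reshape(-1,3),0).round(4))
    c=pts['pull'];m=cv2.inRange(hsv,(3,120,60),(14,255,255));
    N,l,s,ce=cv2.connectedComponentsWithStats(m)
    k=l[c[1],c[0]];print('pull',s[k],ce[k],plane(d,[ce[k]],.086).round(4))
    # top rect
    q=P[l==k];q=q[q[:,2]>np.nanmax(q[:,2])-.006];r=cv2.minAreaRect(q[:,:2].astype(np.float32)*1000);print('pull z',np.nanmedian(q[:,2]),r)
    save(dict(image=im[dict(top=slice(160,340),side=slice(190,370))[n],dict(top=slice(180,480),side=slice(150,450))[n]].repeat(2,0).repeat(2,1)),n+'c.png')
    def rect(mask,nm):
        q=P[mask][:,:2];r=cv2.minAreaRect((q*1000).astype(np.float32));print(nm,len(q),cv2.boxPoints(r).round(0).tolist(),r[1],r[2])
    Z=P[...,2]
    if n=='top':
        for nm,lo,hi,c in(('panel',.07,.3,(270,165)),('case',.055,.2,(424,230)),('mould',.012,.07,(215,280))):
            m=((Z>lo)&(Z<hi)).astype(np.uint8);N,l=cv2.connectedComponents(m);rect(l==l[c[1],c[0]],nm);print(np.nanmedian(Z[l==l[c[1],c[0]]]))
E
python3 a.py
```

```text
top spot [0.3964 0.1793 0.0359]
top pull [ 0.4911 -0.2248  0.0864]
top panelNW [0.4676 0.2186 0.0222]
top panelmid [0.558  0.0663 0.0525]
top lid [ 0.4252 -0.2237  0.0708]
top slot [ 0.5275 -0.2348  0.0313]
top mEndHi [ 4.288e-01  1.417e-01 -2.000e-04]
top mEndLo [0.4158 0.2046 0.0416]
top bench [0.2982 0.0135 0.0017]
top sq [ 0.3943 -0.0644  0.0173]
top chis [ 0.4222 -0.1074  0.0252]
top drawer [ 0.6275 -0.3322  0.1105]
top cup [ 0.4011 -0.4065  0.0742]
pull [411 189  28  11 258] [424.20542636 194.02325581] [[ 0.4911 -0.2237  0.086 ]]
pull z 0.08911632577169404 ((492.8835144042969, -224.81736755371094), (45.121070861816406, 11.758133888244629), 87.93663024902344)
panel 272960 [[-380.0, 1178.0], [546.0, -536.0], [1756.0, 118.0], [830.0, 1832.0]] (1375.5897216796875, 1948.4293212890625) 28.40351104736328
0.0018816055898280837
case 5321 [[382.0, -291.0], [531.0, -297.0], [537.0, -160.0], [388.0, -154.0]] (137.40301513671875, 149.62667846679688) 87.61844635009766
0.07176803553707511
mould 4299 [[247.0, 197.0], [265.0, 91.0], [443.0, 122.0], [424.0, 228.0]] (180.4843292236328, 107.66763305664062) 9.985092163085938
0.035106298827414006
side spot [0.3994 0.1786 0.0334]
side pull [ 0.5006 -0.2252  0.0811]
side panel [0.5497 0.069  0.0498]
side panelcorner [0.464  0.2632 0.001 ]
side lid [ 0.4323 -0.2254  0.0701]
side slot [ 0.5105 -0.2281  0.0583]
side bench [ 2.188e-01 -1.300e-03 -2.000e-04]
pull [188 295  34  17 425] [204.17882353 303.17647059] [[ 0.5054 -0.2246  0.086 ]]
pull z 0.08647236592904334 ((496.3665466308594, -225.59686279296875), (45.56475830078125, 12.982343673706055), 88.55703735351562)
```

View pics/topc.png

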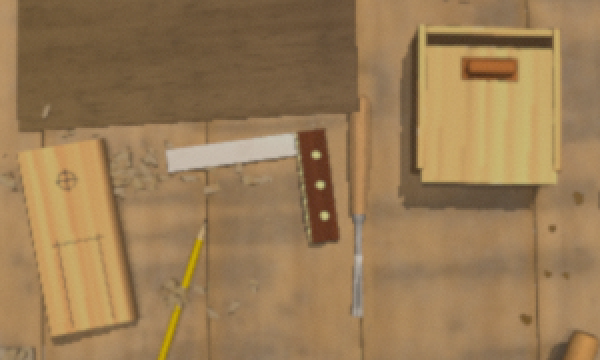

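Run:
```python
from h import *
d=pickle.load(open('top0.pkl','rb'));P=cloud(d)
def g(u,v):return np.nanmedian(P[v-1:v+2,u-1:u+2].reshape(-1,3),0).round(3).tolist()
for u in(200,230,270,340):print([g(u,v) for v in(130,160,190,210,216)])
print('caserows');
for v in range(172,260,6):print(v,g(410,v),g(440,v))
# bevel fit
m=np.zeros((480,640),np.uint8);cv2.fillConvexPoly(m,np.array([(200,240),(226,238),(238,315),(212,320)]),1)
q=P[(m>0)];q=q[np.abs(q[:,2]-.035)<.02]
for _ in range(3):
    c=q.mean(0);n=np.linalg.svd(q-c)[2][2];n*=np.sign(n[2]);e=(q-c)@n;q=q[abs(e)<2*e.std()]
print('n',n,np.degrees(np.arccos(n[2])),c,len(q),e.std())
```

```text
[[0.64, 0.21, 0.024], [0.578, 0.209, 0.024], [0.517, 0.208, 0.023], [0.477, 0.207, 0.022], [0.465, 0.208, 0.025]]
[[0.634, 0.147, 0.037], [0.574, 0.147, 0.036], [0.513, 0.146, 0.037], [0.474, 0.146, 0.036], [0.462, 0.146, 0.037]]
[[0.628, 0.066, 0.053], [0.568, 0.066, 0.053], [0.509, 0.066, 0.052], [0.47, 0.067, 0.052], [0.459, 0.067, 0.052]]
[[0.617, -0.069, 0.079], [0.559, -0.068, 0.077], [0.502, -0.067, 0.078], [0.465, -0.066, 0.077], [0.455, -0.066, 0.076]]
caserows
172 [0.55, -0.208, 0.005] [0.55, -0.272, 0.002]
178 [0.528, -0.203, 0.05] [0.525, -0.258, 0.069]
184 [0.513, -0.2, 0.072] [0.524, -0.267, 0.019]
190 [0.502, -0.199, 0.073] [0.501, -0.257, 0.071]
196 [0.49, -0.199, 0.072] [0.489, -0.256, 0.072]
202 [0.479, -0.199, 0.071] [0.478, -0.255, 0.071]
208 [0.467, -0.197, 0.071] [0.467, -0.255, 0.07]
214 [0.456, -0.198, 0.072] [0.455, -0.255, 0.071]
220 [0.445, -0.198, 0.07] [0.444, -0.254, 0.071]
226 [0.433, -0.197, 0.07] [0.432, -0.254, 0.07]
232 [0.422, -0.197, 0.074] [0.421, -0.254, 0.071]
238 [0.41, -0.196, 0.071] [0.41, -0.254, 0.072]
244 [0.399, -0.196, 0.072] [0.399, -0.253, 0.07]
250 [0.388, -0.196, 0.072] [0.387, -0.252, 0.073]
256 [0.381, -0.205, 0.001] [0.38, -0.265, 0.001]
n [ 0.04934106 -0.25927823  0.96454148] 15.303460997656126 [0.34114652 0.16825662 0.0352096 ] 1987 0.0019466105894495993
```

```bash
cat > p.py <<'E'
from h import *
def Rdown(psi,tilt=None):
    "tool z down, tool y at yaw psi(deg)"
    y=np.array([np.cos(np.radians(psi)),np.sin(np.radians(psi)),0]);z=np.array([0,0,-1.]);return np.c_[np.cross(y,z),y,z]
def plan(pos,Rt,n,g,polar=False,p0=None,R0=None):
    s=manip.sense();p0=s['tcp_pos'] if p0 is None else p0;R0=R.from_quat(s['tool_rot']) if R0 is None else R.from_matrix(R0)
    Rt=R.from_matrix(Rt);w=(R0.inv()*Rt).as_rotvec();p=np.array(p0);Rc=R0;rows=[]
    pol=lambda v:np.array([np.hypot(v[0],v[1]),np.arctan2(v[1],v[0]),v[2]])
    for i in range(1,n+1):
        f=i/n;Rg=R0*R.from_rotvec(f*w)
        if polar:
            a=pol(p0)+f*(pol(np.array(pos))-pol(p0));pg=np.array([a[0]*np.cos(a[1]),a[0]*np.sin(a[1]),a[2]])
        else: pg=p0+f*(np.array(pos)-p0)
        d=(Rc.inv().apply(pg-p)).round(3 if i<n else 4);t=np.degrees((Rc.inv()*Rg).as_rotvec()).round(1)
        p=p+Rc.apply(d);Rc=Rc*R.from_rotvec(np.radians(t));rows.append([*map(float,d),*map(float,t),g])
    print('end',p.round(4));
    for i in range(0,n,10):print(str(rows[i:i+10]).replace(' ','').replace('-0.0,','0,').replace('.0,',','))
E
python3 -c "
from p import *
plan([.475,-.22,.25],Rdown(-2.3),20,1,True)"
```

```text
end [ 0.475 -0.22   0.25 ]
[[-0.054,-0.007,0,0,0,3.9,1],[-0.054,-0.009,-0.001,0,0,3.9,1],[-0.052,-0.009,0,0,0,3.8,1],[-0.053,-0.011,0,0,0,3.9,1],[-0.051,-0.011,0,0,0,3.9,1],[-0.051,-0.012,-0.001,0,0,3.9,1],[-0.05,-0.014,0,0,0,3.9,1],[-0.05,-0.014,0,0,0,3.8,1],[-0.049,-0.015,0,0,0,3.9,1],[-0.048,-0.016,0,0,0,3.9,1]]
[[-0.047,-0.017,-0.001,0,0,3.9,1],[-0.046,-0.017,0,0,0.1,3.9,1],[-0.046,-0.019,0,-0.1,0,3.8,1],[-0.045,-0.019,0,0,0,3.9,1],[-0.044,-0.02,-0.001,0,0,3.9,1],[-0.044,-0.02,0,0,0,3.9,1],[-0.042,-0.022,0,0,0,3.8,1],[-0.042,-0.022,-0.001,0,0,3.9,1],[-0.041,-0.022,0,0,0,3.9,1],[-0.0395,-0.0236,-0.0002,0,0,3.9,1]]
```

Call:
{"method": "drive_tool", "body": {"plan": [[-0.044,-0.006,0,0,0,3.3,1],[-0.044,-0.007,0,0,0,3.3,1],[-0.044,-0.008,0,0,0,3.3,1],[-0.043,-0.009,0,0,0,3.3,1],[-0.043,-0.009,0,0,0,3.3,1],[-0.042,-0.01,0,0,0,3.3,1],[-0.042,-0.011,0,0,0,3.3,1],[-0.042,-0.012,0,0,0,3.3,1],[-0.042,-0.012,0,0,0,3.3,1],[-0.041,-0.013,0,0,0,3.3,1]]}}

```text
t: 1.1
tcp_pos: [0.4765, 0.315, 0.2449]
tool_rot: [0.406, 0.914, -0.0, -0.0]
force: [0.4, -0.7, 0.4]
finger_gap: 1.001
gripper_force: 0.0
```

```bash
python3 -c "
from p import *
plan([.475,-.22,.25],Rdown(-2.3),13,1,True)"
```

```text
end [ 0.475 -0.22   0.25 ]
[[-0.043,-0.012,0,0,0,3.4,1],[-0.043,-0.013,-0.001,0,0,3.4,1],[-0.042,-0.013,0,0,0,3.5,1],[-0.041,-0.015,-0.001,0,0,3.4,1],[-0.041,-0.015,0,0,0,3.4,1],[-0.04,-0.015,0,0,0,3.4,1],[-0.04,-0.016,-0.001,0,0,3.4,1],[-0.039,-0.017,0,0,0,3.5,1],[-0.039,-0.018,0,0,0,3.4,1],[-0.038,-0.018,-0.001,0,0,3.4,1]]
[[-0.038,-0.019,0,0,0,3.4,1],[-0.036,-0.019,-0.001,0,0,3.4,1],[-0.0365,-0.0199,0,0,0,3.4,1]]
```

Call:
{"method": "drive_tool", "body": {"plan": [[-0.043,-0.012,0,0,0,3.4,1],[-0.043,-0.013,-0.001,0,0,3.4,1],[-0.042,-0.013,0,0,0,3.5,1],[-0.041,-0.015,-0.001,0,0,3.4,1],[-0.041,-0.015,0,0,0,3.4,1],[-0.04,-0.015,0,0,0,3.4,1],[-0.04,-0.016,-0.001,0,0,3.4,1],[-0.039,-0.017,0,0,0,3.5,1],[-0.039,-0.018,0,0,0,3.4,1],[-0.038,-0.018,-0.001,0,0,3.4,1]]}}

```text
t: 2.1
tcp_pos: [0.5234, -0.1055, 0.2489]
tool_rot: [0.656, 0.754, -0.0, -0.0]
force: [-0.4, -1.0, -0.0]
finger_gap: 1.005
gripper_force: 0.0
```

Call:
{"method": "drive_tool", "body": {"plan": [[-0.038,-0.019,0,0,0,3.4,1],[-0.036,-0.019,-0.001,0,0,3.4,1],[-0.036,-0.02,0,0,0,3.4,0.0],[0,0,0,0,0,0,0.0],[0,0,0,0,0,0,0.0]]}}

```text
t: 2.6
tcp_pos: [0.4746, -0.2184, 0.25]
tool_rot: [0.721, 0.693, 0.0, -0.001]
force: [-0.5, 0.2, -0.5]
finger_gap: 0.515
gripper_force: 0.0
```

```bash
cat > b.py <<'E'
from h import *
s=manip.sense();print(s['tcp_pos'],s['force'],s['finger_gap'])
d=snap('wrist');save(d,'w1.png');pickle.dump(d,open('w1.pkl','wb'));P=cloud(d)
m=cv2.inRange(cv2.cvtColor(d['image'],cv2.COLOR_RGB2HSV),(3,120,60),(14,255,255));N,l,st,ce=cv2.connectedComponentsWithStats(m)
for k in np.argsort(-st[1:,4])[:3]+1:
    q=P[l==k];zt=np.nanpercentile(q[:,2],90);q=q[abs(q[:,2]-zt)<.005];print(st[k],ce[k],zt,cv2.minAreaRect(q[:,:2].astype(np.float32)*1000))
for z in(.086,.070):pass
print(d['E'].round(3).tolist())
E
python3 b.py
```

```text
[ 0.47459951 -0.21841705  0.24997045] [-0.51680727  0.20565193 -0.48903708] 0.5153819516169669
[ 424  268  146  129 5671] [499.45970728 318.85011462] 0.10965101404398378 ((638.5023803710938, -337.17047119140625), (143.54168701171875, 131.98817443847656), 89.85475158691406)
[ 171   35  113   49 3050] [227.30196721  58.95836066] 0.016521433334283693 ((389.7660827636719, -63.778770446777344), (109.66128540039062, 28.08763313293457), 6.717645168304443)
[ 325  200   23   54 1154] [336.22963605 225.85008666] 0.08708749004089233 ((492.1554870605469, -225.51559448242188), (43.92306900024414, 13.968379020690918), 88.02684783935547)
[[0.999, 0.038, 0.012, 0.477], [-0.04, 0.951, 0.306, -0.139], [0.001, -0.306, 0.952, 0.379], [0.0, 0.0, 0.0, 1.0]]
```

View pics/w1.png

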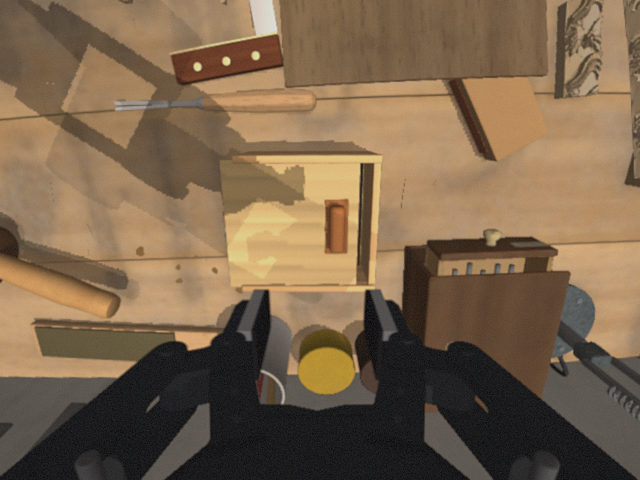

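```bash
python3 -c "
from p import *
plan([.4925,-.2255,.130],Rdown(-2),4,0)
plan([.4925,-.2255,.088],Rdown(-2),3,0,p0=np.array([.4925,-.2255,.13]),R0=Rdown(-2))"
```

```text
end [ 0.4925 -0.2255  0.13  ]
[[-0.002,0.004,0.03,0,0,0,0],[-0.002,0.005,0.03,0,0,-0.1,0],[-0.002,0.004,0.03,0,0,0,0],[-0.0015,0.0049,0.03,0,-0.1,0,0]]
end [ 0.4925 -0.2255  0.088 ]
[[0,0,0.014,0,0,0,0],[0,0,0.014,0,0,0,0],[0,0,0.014,0,0,0,0]]
```

Call:
{"method": "drive_tool", "body": {"plan": [[-0.002,0.004,0.03,0,0,0,0],[-0.002,0.005,0.03,0,0,0,0],[-0.002,0.004,0.03,0,0,0,0],[-0.0015,0.005,0.03,0,0,0,0],[0,0,0.014,0,0,0,0],[0,0,0.014,0,0,0,0],[0,0,0.014,0,0,0,0],[0,0,0,0,0,0,0]]}}

```text
t: 3.45
tcp_pos: [0.4925, -0.2235, 0.0866]
tool_rot: [0.719, 0.695, -0.0, -0.002]
force: [-0.1, -0.1, -0.1]
finger_gap: 0.495
gripper_force: 0.0
```

Call:
{"method": "drive_tool", "body": {"plan": [[0,0,0,0,0,0,-1],[0,0,0,0,0,0,-1],[0,0,0,0,0,0,-1],[0,0,0,0,0,0,-1],[0,0,0,0,0,0,-1]], "newtons": 30}}

```text
t: 3.95
tcp_pos: [0.4933, -0.2257, 0.0891]
tool_rot: [0.72, 0.694, 0.0, 0.0]
force: [0.8, 3.6, 5.1]
finger_gap: 0.15
gripper_force: 32.9
```

Call:
{"method": "drive_tool", "body": {"plan": [[0,-0.01,-0.001,0,0,0,-1],[0,-0.018,0,0,0,0,-1],[0,-0.018,0,0,0,0,-1],[0,-0.018,0,0,0,0,-1],[0,-0.018,0,0,0,0,-1],[0,-0.012,0,0,0,0,-1],[0,-0.002,0,0,0,0,-1],[0,-0.002,0,0,0,0,-1],[0,0,0,0,0,0,-1]]}}

```text
t: 4.85
tcp_pos: [0.3945, -0.2221, 0.0891]
tool_rot: [0.72, 0.694, -0.0, -0.001]
force: [-1.2, 1.8, -1.6]
finger_gap: 0.152
gripper_force: 32.0
```

Call:
{"method": "drive_tool", "body": {"plan": [[0,-0.003,0,0,0,0,-1],[0,-0.003,0,0,0,0,-1],[0,-0.003,0,0,0,0,-1],[0,0,0,0,0,0,-1],[0,0,0,0,0,0,-1]]}}

```text
t: 5.35
tcp_pos: [0.3854, -0.2217, 0.0892]
tool_rot: [0.72, 0.694, -0.0, -0.001]
force: [-0.6, 3.5, -3.1]
finger_gap: 0.151
gripper_force: 31.8
```

Call:
{"method": "drive_tool", "body": {"plan": [[0,-0.003,0,0,0,0,-1],[0,-0.003,0,0,0,0,-1],[0,-0.002,0,0,0,0,-1],[0,0,0,0,0,0,-1]]}}

```text
t: 5.75
tcp_pos: [0.3846, -0.222, 0.0893]
tool_rot: [0.722, 0.692, 0.004, 0.006]
force: [27.9, 19.6, -12.7]
finger_gap: 0.152
gripper_force: 30.9
```

Call:
{"method": "drive_tool", "body": {"plan": [[0,0.004,0,0,0,0,-1],[0,0.002,0,0,0,0,-1],[0,0,0,0,0,0,-1],[0,0,0,0,0,0,0],[0,0,0,0,0,0,0],[0,0,0,0,0,0,0],[0,0,-0.02,0,0,0,0],[0,0,-0.04,0,0,0,0],[0,0,-0.045,0,0,0,0],[0,0,-0.045,0,0,0,0]]}}

```text
t: 6.75
tcp_pos: [0.3836, -0.2224, 0.2411]
tool_rot: [0.72, 0.694, -0.0, 0.0]
force: [1.1, -0.8, 0.1]
finger_gap: 0.503
gripper_force: 0.0
```

```bash
python3 -c "
from p import *
plan([.455,-.217,.25],Rdown(-2),3,0.45)"
```

```text
end [ 0.455 -0.217  0.25 ]
[[0.003,0.024,-0.003,0,0,0,0.45],[0.002,0.023,-0.003,0,0,-0.1,0.45],[0.003,0.0241,-0.0029,0,0,0,0.45]]
```

Call:
{"method": "drive_tool", "body": {"plan": [[0.003,0.024,-0.003,0,0,0,0.5],[0.002,0.023,-0.003,0,0,0,0.5],[0.003,0.024,-0.003,0,0,0,0.5],[0,0,0,0,0,0,0.5]]}}

```text
t: 7.15
tcp_pos: [0.4581, -0.2179, 0.2495]
tool_rot: [0.72, 0.694, 0.0, 0.003]
force: [-0.2, 0.2, 0.3]
finger_gap: 0.75
gripper_force: 0.0
```

```bash
cat > c.py <<'E'
from h import *
s=manip.sense();print(s['tcp_pos'],s['finger_gap'])
for n in('wrist','top'):
    d=snap(n);pickle.dump(d,open(n+'2.pkl','wb'));im=d['image']
    if n=='top':im=im[150:330,370:490]
    save(dict(image=im),n+'2.png')
E
python3 c.py
```

```text
[ 0.45807995 -0.21792963  0.24950991] 0.7497873908256381
```

View pics/wrist2.png

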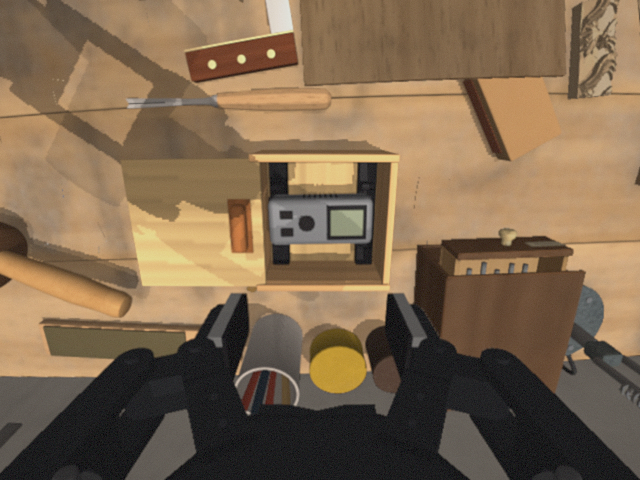

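```bash
cat > m.py <<'E'
from h import *
d=pickle.load(open('wrist2.pkl','rb'));P=cloud(d);im=d['image'].astype(int)
mx=im.max(-1);mn=im.min(-1)
m=((mx-mn<60)&(mx>85)&(im[...,2]>=im[...,0]-15)).astype(np.uint8);m[:185]=0;m[260:]=0;m[:,:260]=0;m[:,380:]=0
m=cv2.morphologyEx(m,cv2.MORPH_CLOSE,np.ones((9,9)));N,l,s,c=cv2.connectedComponentsWithStats(m);k=np.argmax(s[1:,4])+1;print(s[k],c[k])
q=P[l==k];zt=np.nanpercentile(q[:,2],75);print('top z',zt);t=q[abs(q[:,2]-zt)<.006]
r=cv2.minAreaRect(t[:,:2].astype(np.float32)*1000);print('depth rect',r)
cn=max(cv2.findContours((l==k).astype(np.uint8),0,2)[0],key=cv2.contourArea)
print('ray rect z.058',cv2.minAreaRect(plane(d,cn[:,0],.056)[:,:2].astype(np.float32)*1000))
# case outline z>.06 & top cloud too
for n in('wrist','top'):
    d2=pickle.load(open(n+'2.pkl','rb'));P=cloud(d2);b=(np.abs(P[...,1]+.225)<.085)&(P[...,2]>.062)&(P[...,2]<.08)
    for nm,w in(('+x wall',(P[...,0]>.51)&(P[...,0]<.545)),('+y',(P[...,0]>.41)&(P[...,0]<.51)&(P[...,1]>-.19)),('-y',(P[...,0]>.41)&(P[...,0]<.51)&(P[...,1]<-.26)),('lid',(P[...,0]<.5))):
        q=P[b&w];print(n,nm,len(q),q.min(0).round(3),np.median(q,0).round(4),q.max(0).round(3)) if len(q) else 0
    im=d2['image'].astype(int);w=(P[...,2]>.04)&(P[...,2]<.063)&(abs(P[...,0]-.46)<.075)&(abs(P[...,1]+.225)<.045);w=cv2.morphologyEx(w.astype(np.uint8),cv2.MORPH_OPEN,np.ones((3,3)))
    q=P[w>0];print(n,'meterish',len(q),cv2.minAreaRect(q[:,:2].astype(np.float32)*1000),np.median(q,0))
E
python3 m.py
```

```text
[ 268  198  105   47 3462] [314.00028885 220.20623917]
top z 0.05915852215037776
depth rect ((461.9312744140625, -224.47088623046875), (46.45600891113281, 104.37454986572266), 89.28971099853516)
ray rect z.058 ((461.83056640625, -224.51800537109375), (46.767059326171875, 103.45465087890625), 88.66829681396484)
wrist +x wall 1504 [ 0.51  -0.295  0.062] [ 0.5276 -0.2205  0.0708] [ 0.536 -0.159  0.077]
wrist +y 922 [ 0.41  -0.165  0.062] [ 0.459  -0.1599  0.0744] [ 0.51  -0.155  0.077]
wrist -y 1019 [ 0.41  -0.294  0.062] [ 0.4604 -0.2881  0.0734] [ 0.51  -0.283  0.076]
wrist lid 18934 [ 0.148 -0.31   0.062] [ 0.3441 -0.2174  0.0705] [ 0.5   -0.154  0.08 ]
wrist meterish 5306 ((467.84674072265625, -222.89993286132812), (89.77310943603516, 116.89531707763672), 87.90609741210938) [ 0.4658335  -0.22170554  0.05854929]
top +x wall 122 [ 0.51  -0.233  0.064] [ 0.53   -0.1702  0.0724] [ 0.536 -0.159  0.079]
top +y 57 [ 0.48  -0.165  0.065] [ 0.4965 -0.1611  0.0749] [ 0.509 -0.158  0.08 ]
top -y 11 [ 0.452 -0.293  0.072] [ 0.4564 -0.291   0.0734] [ 0.46  -0.287  0.077]
top lid 474 [ 0.053 -0.31   0.062] [ 0.1933 -0.2925  0.065 ] [ 0.5   -0.158  0.08 ]
top meterish 25 ((518.9345092773438, -206.58209228515625), (48.144004821777344, 9.441054344177246), 71.2686996459961) [ 0.51537557 -0.22330508  0.05572616]
```

Call:
{"method": "drive_tool", "body": {"plan": [[0,0,0,0,0,8.2,0.5],[0,0,0,0,0,8.2,0.5],[0,0,0,0,0,8.2,0.5],[0,0,0,0,0,8.2,0.5],[0,0,0,0,0,8.2,0.5],[0,0,0,0,0,8.2,0.5],[0,0,0,0,0,8.2,0.5],[0,0,0,0,0,8.2,0.5],[0,0,0,0,0,8.2,0.5],[0,0,0,0,0,8.2,0.5]]}}

```text
t: 8.25
tcp_pos: [0.4535, -0.2166, 0.2479]
tool_rot: [0.999, 0.048, -0.001, -0.0]
force: [-0.8, 0.1, -0.0]
finger_gap: 0.749
gripper_force: 0.0
```

Call:
{"method": "drive_tool", "body": {"plan": [[0,0,0,0,0,7.5,0.5],[0,0,0,0,0,0,0.5],[0,0,0,0,0,0,0.5]]}}

```text
t: 8.55
tcp_pos: [0.4542, -0.2167, 0.2481]
tool_rot: [1.0, -0.013, -0.001, -0.0]
force: [-0.3, 0.1, 1.3]
finger_gap: 0.747
gripper_force: 0.0
```

```bash
cat > e.py <<'E'
from p import *
d=snap('wrist');pickle.dump(d,open('w3.pkl','wb'));save(d,'w3.png');P=cloud(d);im=d['image'].astype(int)
mx=im.max(-1);mn=im.min(-1)
m=((mx-mn<60)&(mx>85)&(im[...,2]>=im[...,0]-15)&(abs(P[...,0]-.462)<.065)&(abs(P[...,1]+.2245)<.035)&(P[...,2]>.045)&(P[...,2]<.075)).astype(np.uint8)
m=cv2.morphologyEx(m,cv2.MORPH_CLOSE,np.ones((9,9)));N,l,s,c=cv2.connectedComponentsWithStats(m);k=np.argmax(s[1:,4])+1
q=P[l==k];zt=np.nanpercentile(q[:,2],60);print(s[k],zt,cv2.minAreaRect(q[:,:2].astype(np.float32)*1000))
plan([.462,-.2245,.09],Rdown(-91.5),5,.5)
E
python3 e.py
```

```text
[ 303  152   49  103 3502] 0.05868560094932945 ((464.5673522949219, -226.38063049316406), (46.01615905761719, 101.75770568847656), 83.87639617919922)
end [ 0.462  -0.2245  0.09  ]
[[0.002,0.002,0.032,0,0,0,0.5],[0.001,0.001,0.031,0,0,0,0.5],[0.002,0.002,0.032,0,0,0,0.5],[0.001,0.001,0.032,0,0,0,0.5],[0.0019,0.0016,0.0311,0,0,0,0.5]]
```

Call:
{"method": "drive_tool", "body": {"plan": [[0.002,0.002,0.032,0,0,0,0.5],[0.002,0.002,0.031,0,0,0,0.5],[0.002,0.002,0.032,0,0,0,0.5],[0.001,0.002,0.032,0,0,0,0.5],[0.002,0.001,0.031,0,0,0,0.5],[0,0,0.02,0,0,0,0.5],[0,0,0.02,0,0,0,0.5],[0,0,0.01,0,0,0,0.5],[0,0,0,0,0,0,0.5]]}}

```text
t: 9.5
tcp_pos: [0.4632, -0.2255, 0.0392]
tool_rot: [1.0, -0.014, -0.001, -0.001]
force: [-0.3, 0.2, -0.0]
finger_gap: 0.749
gripper_force: 0.0
```

Call:
{"method": "drive_tool", "body": {"plan": [[0,0,0,0,0,0,-0.3],[0,0,0,0,0,0,-0.3],[0,0,0,0,0,0,-0.3],[0,0,0,0,0,0,-0.3],[0,0,0,0,0,0,-0.3]], "newtons": 40}}

```text
t: 10.0
tcp_pos: [0.4643, -0.2262, 0.0411]
tool_rot: [1.0, -0.014, 0.001, 0.0]
force: [-0.4, 1.4, 3.6]
finger_gap: 0.556
gripper_force: 43.0
```

Call:
{"method": "drive_tool", "body": {"plan": [[0,0,-0.01,0,0,0,-0.3],[0,0,-0.02,0,0,0,-0.3],[0,0,-0.03,0,0,0,-0.3],[0,0,-0.04,0,0,0,-0.3],[0,0,-0.04,0,0,0,-0.3],[0,0,-0.02,0,0,0,-0.3],[0,0,0,0,0,0,-0.3],[0,0,0,0,0,0,-0.3]]}}

```text
t: 10.8
tcp_pos: [0.4635, -0.2256, 0.2004]
tool_rot: [1.0, -0.014, 0.0, 0.0]
force: [-0.1, 0.2, -1.0]
finger_gap: 0.554
gripper_force: 42.6
```

```bash
cat > f.py <<'E'
from h import *
s=manip.sense();print(s['tcp_pos'],s['tool_rot'],s['force'],s['finger_gap'],s['gripper_force'])
for n in('wrist','side'):
    d=snap(n);pickle.dump(d,open(n+'4.pkl','wb'));save(d,n+'4.png')
a=cv2.imread('pics/wrist4.png')[:,:];b=cv2.imread('pics/side4.png')
cv2.imwrite('pics/c4.png',np.hstack([cv2.resize(a,(400,300)),b[120:420,100:500]]))
E
python3 f.py
```

```text
[ 0.46352165 -0.22555001  0.20041671] [ 9.99901242e-01 -1.40536895e-02  4.97228594e-10  3.03350002e-06] [-0.09386221  0.20594495 -0.95854159] 0.5538635088426815 42.55420446395874
```

View pics/c4.png

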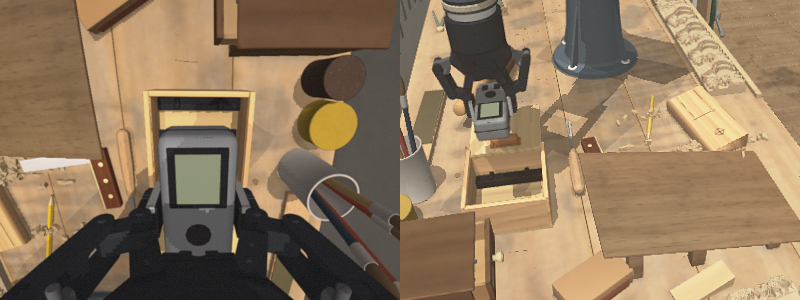

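```bash
cat > g.py <<'E'
from h import *
d=pickle.load(open('wrist4.pkl','rb'));d['E']=np.array(d['mount']);P=cloud(d)  # tool frame
im=d['image'].astype(int);X,Y,Z=P[...,0],P[...,1],P[...,2]
b=(abs(Y)<.035)&(X<.08)&(X>.01)&(Z>-.06)&(Z<.05)
print(b.sum(),np.percentile(Z[b],[5,25,50,75,95]).round(4))
for r in range(190,300,8):
    c=np.where(b[r])[0]
    if len(c):print(r,c.min(),c.max(),P[r,c.min()].round(4),P[r,(c.min()+c.max())//2].round(4),P[r,c.max()].round(4))
for n,u in(('col',310),('col',330),('col',350)):
    print(u,[(r,P[r,u].round(3).tolist()) for r in range(196,246,5)])
d=pickle.load(open('side4.pkl','rb'));P=cloud(d);im=d['image']
t=np.array([.4635,-.2256,.2004]);b=(abs(P[...,0]-t[0]-.045)<.04)&(abs(P[...,1]-t[1])<.035)&(P[...,2]>.15)&(P[...,2]<.225);b[:,:160]&=True
q=P[b]-t;print('side',b.sum(),q.min(0).round(3),q.max(0).round(3))
e=P[b&(P[...,0]-t[0]>.045)]-t;print(len(e),np.percentile(e,[2,10,50,90,98],0).round(3))
E
python3 g.py
```

```text
19651 [-0.056  -0.0193 -0.0182 -0.0163 -0.0025]
206 265 367 [ 0.0485 -0.0231  0.0094] [ 0.05   -0.0013  0.0022] [0.0484 0.0204 0.0095]
214 254 377 [ 0.0479 -0.0256 -0.0027] [ 0.05   -0.0016 -0.0114] [ 0.0477  0.0227 -0.002 ]
222 254 377 [ 0.047  -0.0241 -0.0114] [ 0.0481 -0.0016 -0.0155] [ 0.047   0.0212 -0.0114]
230 251 380 [ 0.0439 -0.0254 -0.0113] [ 0.0456 -0.0016 -0.017 ] [ 0.0441  0.0223 -0.0121]
238 252 380 [ 0.0412 -0.025  -0.0125] [ 0.0432 -0.0012 -0.0188] [ 0.041   0.0225 -0.0119]
246 252 379 [ 0.0374 -0.0255 -0.0106] [ 0.0397 -0.0016 -0.0173] [ 0.0382  0.0221 -0.0131]
254 253 379 [ 0.0347 -0.025  -0.0121] [ 0.0371 -0.0012 -0.0184] [ 0.0349  0.0224 -0.0127]
262 254 378 [ 0.0319 -0.0246 -0.0132] [ 0.0336 -0.0013 -0.0175] [ 0.0315  0.0223 -0.0121]
270 254 378 [ 0.0283 -0.025  -0.0125] [ 0.0306 -0.0013 -0.0176] [ 0.0276  0.0227 -0.0107]
278 255 377 [ 0.0248 -0.0249 -0.012 ] [ 0.0278 -0.0013 -0.0186] [ 0.0251  0.0221 -0.0128]
286 255 377 [ 0.021  -0.0253 -0.0112] [ 0.0252 -0.0013 -0.0197] [ 0.0212  0.0226 -0.0117]
294 248 385 [ 0.0107 -0.0313  0.0019] [ 0.0213 -0.0013 -0.0185] [
[... 435 characters left out ...]
211, [0.05, 0.004, -0.007]), (216, [0.05, 0.004, -0.013]), (221, [0.048, 0.004, -0.015]), (226, [0.047, 0.004, -0.016]), (231, [0.045, 0.004, -0.017]), (236, [0.044, 0.004, -0.018]), (241, [0.042, 0.004, -0.018])]
350 [(196, [0.019, 0.031, 0.193]), (201, [0.05, 0.013, 0.011]), (206, [0.05, 0.012, 0.002]), (211, [0.05, 0.012, -0.007]), (216, [0.049, 0.011, -0.012]), (221, [0.048, 0.011, -0.015]), (226, [0.047, 0.011, -0.016]), (231, [0.045, 0.011, -0.017]), (236, [0.043, 0.011, -0.017]), (241, [0.042, 0.011, -0.017])]
side 1535 [ 0.005 -0.035 -0.019] [0.055 0.035 0.025]
709 [[ 0.046 -0.021 -0.017]
 [ 0.048 -0.017 -0.013]
 [ 0.051  0.002  0.002]
 [ 0.052  0.02   0.015]
 [ 0.053  0.024  0.016]]
```

```bash
cat >> p.py <<'E'
def Rm(th,tl):
    a,b=np.radians([th,tl]);x=np.array([np.cos(a),np.sin(a),0]);n=np.array([np.sin(b)*np.sin(a),-np.sin(b)*np.cos(a),np.cos(b)]);ym=np.cross(n,x);return np.c_[x,-ym,-n]
E
python3 -c "
from p import *
M=Rm(10,15);S=np.array([.398,.179,.0355]);T=S-.05*M[:,0]-.14*M[:,2];print(T)
plan(T,M,12,-.3,True)"
```

```text
[0.3550517  0.13463341 0.17072962]
end [0.355  0.1346 0.1707]
[[0.003,-0.036,0.002,1.2,-0.1,-1,-0.3],[0,-0.036,0.004,1.3,-0.1,-0.9,-0.3],[-0.001,-0.035,0.004,1.2,-0.1,-1,-0.3],[-0.003,-0.033,0.004,1.2,-0.2,-1,-0.3],[-0.005,-0.033,0.005,1.3,-0.1,-0.9,-0.3],[-0.007,-0.032,0.006,1.2,-0.1,-1,-0.3],[-0.009,-0.03,0.007,1.2,-0.1,-0.9,-0.3],[-0.01,-0.029,0.007,1.3,-0.1,-1,-0.3],[-0.012,-0.027,0.007,1.2,-0.1,-1,-0.3],[-0.013,-0.026,0.008,1.2,-0.1,-0.9,-0.3]]
[[-0.015,-0.024,0.008,1.3,-0.2,-1,-0.3],[-0.0151,-0.0229,0.0076,1.2,-0.1,-1,-0.3]]
```

Call:
{"method": "drive_tool", "body": {"plan": [[0.003,-0.036,0.002,1.2,-0.1,-1,-0.3],[0,-0.036,0.004,1.3,-0.1,-0.9,-0.3],[-0.001,-0.035,0.004,1.2,-0.1,-1,-0.3],[-0.003,-0.033,0.004,1.2,-0.2,-1,-0.3],[-0.005,-0.033,0.005,1.3,-0.1,-0.9,-0.3],[-0.007,-0.032,0.006,1.2,-0.1,-1,-0.3],[-0.009,-0.03,0.007,1.2,-0.1,-0.9,-0.3],[-0.01,-0.029,0.007,1.3,-0.1,-1,-0.3],[-0.012,-0.027,0.007,1.2,-0.1,-1,-0.3],[-0.013,-0.026,0.008,1.2,-0.1,-0.9,-0.3]]}}

```text
t: 11.9
tcp_pos: [0.3918, 0.0908, 0.1744]
tool_rot: [0.992, 0.07, -0.01, -0.108]
force: [0.6, -0.1, -1.2]
finger_gap: 0.556
gripper_force: 42.5
```

Call:
{"method": "drive_tool", "body": {"plan": [[-0.015,-0.024,0.008,1.3,-0.2,-1,-0.3],[-0.015,-0.023,0.008,1.2,-0.1,-1,-0.3],[0,0,0,0,0,0,-0.3],[0,0,0,0,0,0,-0.3],[0,0,0,0,0,0,-0.3]]}}

```text
t: 12.4
tcp_pos: [0.3573, 0.1335, 0.1703]
tool_rot: [0.988, 0.087, -0.01, -0.128]
force: [0.2, 0.1, -1.2]
finger_gap: 0.558
gripper_force: 42.4
```

Run:
```python
from h import *
s=manip.sense();print(s['tcp_pos'],s['tool_rot'],s['force'])
d=snap('wrist');pickle.dump(d,open('w5.pkl','wb'));save(d,'w5.png')
```

```text
[0.3572885  0.13345261 0.17028959] [ 0.98788137  0.08666787 -0.00998778 -0.12837185] [ 0.17635147  0.11739479 -1.20686236]
```

View pics/w5.png

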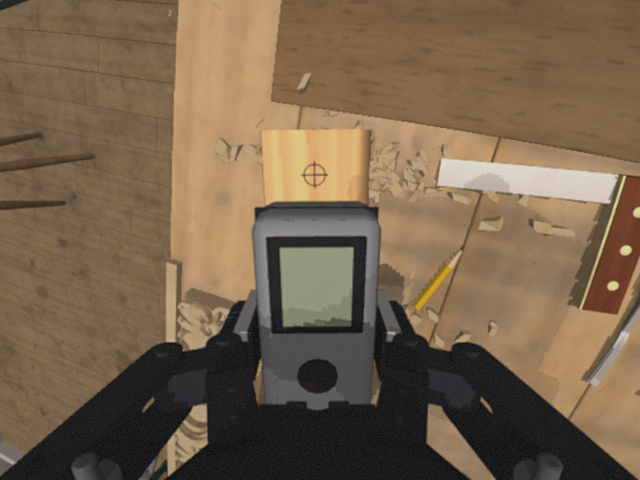

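```bash
cat > s.py <<'E'
from h import *
d=pickle.load(open('w5.pkl','rb'));W=d['E'].copy();d['E']=np.array(d['mount']);P=cloud(d)
g=cv2.cvtColor(d['image'],cv2.COLOR_RGB2GRAY).astype(float)
w=g[158:190,298:331];dk=np.clip(cv2.medianBlur(w.astype(np.uint8),15).astype(float)-w-15,0,None)
ys,xs=np.mgrid[158:190,298:331];uv=np.array([(dk*xs).sum(),(dk*ys).sum()])/dk.sum();print('spot px',uv)
# centre by ring ellipse
ct=np.argwhere(dk>10)[:,::-1]+[298,158];r=np.hypot(*(ct-uv).T);print('ring',cv2.fitEllipse(ct[(r>8)].astype(np.float32)))
m=np.zeros((480,640),np.uint8);cv2.fillConvexPoly(m,np.array([(268,136),(350,136),(350,196),(268,196)]),1)
q=P[m>0]
for _ in range(3):
    c=q.mean(0);n=np.linalg.svd(q-c)[2][2];n*=-np.sign(n[2]);e=(q-c)@n;q=q[abs(e)<2*e.std()]
print('n tool',n,len(q),e.std(),'n world',W[:3,:3]@np.linalg.inv(d['E'][:3,:3])@n)
s=slopes(d,[uv])[0];v=d['E'][:3,:3]@[s[0],-s[1],-1];o=d['E'][:3,3];p=o+v*(((c-o)@n)/(v@n));print('spot tool',p)
T=W@np.linalg.inv(d['E']);print('spot world',(T@[*p,1])[:3])
# yaw: left edge (bevel top edge) of moulding via colour
a=[]
h=d['image'].astype(int)
for r in range(136,198,4):
    row=g[r];gr=np.diff(cv2.GaussianBlur(d['image'][r:r+1].astype(np.float32),(5,1),0)[0].sum(-1))
    l=250+np.argmax(np.abs(gr[250:280]));a.append((l,r))
a=np.array(a,float);print(a[:,0])
def onpl(uv):
    s=slopes(d,uv);v=np.c_[s[:,0],-s[:,1],-np.ones(len(s))]@d['E'][:3,:3].T;return o+v*(((c-o)@n)/(v@n))[:,None]
L=onpl(a);L=L[abs(L[:,1]-np.median(L[:,1]))<.003];f=np.polyfit(L[:,0],L[:,1],1);print('left edge slope deg',np.degrees(f[0]),np.median(L,0))
t=[]
for u in range(272,350,4):
    gr=np.diff(cv2.GaussianBlur(d['image'][:,u:u+1].astype(np.float32),(1,5),0)[:,0].sum(-1));t.append((u,120+np.argmax(np.abs(gr[120:140]))))
E2=onpl(np.array(t,float));k=abs(E2[:,0]-np.median(E2[:,0]))<.003;f=np.polyfit(E2[k,1],E2[k,0],1);print('end edge slope deg',np.degrees(f[0]),np.median(E2,0))
E
python3 s.py
```

```text
spot px [314.3077824  174.25559604]
ring ((314.1187744140625, 174.35765075683594), (21.648700714111328, 21.915029525756836), 114.3179702758789)Traceback (most recent call last):
  File "s.py", line 11, in <module>
    c=q.mean(0);n=np.linalg.svd(q-c)[2][2];n*=-np.sign(n[2]);e=(q-c)@n;q=q[abs(e)<2*e.std()]
                  ~~~~~~~~~~~~~^^^^^
    u, s, vh = gufunc(a, signature=signature)
               ~~~~~~^^^^^^^^^^^^^^^^^^^^^^^^
    raise LinAlgError("SVD did not converge")
numpy.linalg.LinAlgError: SVD did not converge
```

```bash
sed -i 's/^q=P\[m>0\]/q=P[m>0];q=q[np.isfinite(q[:,2])]/' s.py; python3 s.py
```

```text
spot px [314.3077824  174.25559604]
ring ((314.1187744140625, 174.35765075683594), (21.648700714111328, 21.915029525756836), 114.3179702758789)
n tool [ 5.76658433e-03  8.09176215e-04 -9.99983046e-01] 4533 0.0005856451519810636 n world [ 0.04779949 -0.25166493  0.96663332]
spot tool [ 0.04631561 -0.00330975  0.1413972 ]
spot world [0.39640428 0.18027129 0.03454267]
[261. 261. 261. 261. 262. 262. 263. 262. 263. 263. 263. 264. 264. 264.
 264. 264.]
left edge slope deg -0.8682391088298465 [ 0.05296752 -0.04476742  0.14140193]
end edge slope deg 0.7656808436093959 [ 0.0813158  -0.00657758  0.14159615]
```

Call:
{"method": "drive_tool", "body": {"plan": [[0.01,0,0,0,0,-0.8,-0.3],[0.015,-0.001,0,0,0,0,-0.3],[0.015,-0.001,0.01,0,0,0,-0.3],[0.0085,0,0.02,0,0,0,-0.3],[0,0,0.025,0,0,0,-0.3],[0,0,0.02,0,0,0,-0.3],[0,0,0.01,0,0,0,-0.3],[0,0,0,0,0,0,-0.3],[0,0,0,0,0,0,-0.3],[0,0,0,0,0,0,-0.3]]}}

```text
t: 13.45
tcp_pos: [0.4008, 0.1661, 0.0899]
tool_rot: [0.987, 0.094, -0.008, -0.129]
force: [-0.3, -0.4, -1.4]
finger_gap: 0.554
gripper_force: 42.5
```

```bash
cat > v.py <<'E'
from p import *
s=manip.sense();T=np.eye(4);T[:3,:3]=R.from_quat(s['tool_rot']).as_matrix();T[:3,3]=s['tcp_pos'];Ti=np.linalg.inv(T);print(s['tcp_pos'],s['force'])
# spot rays from initial top/side: ring dark centroid, intersect bevel plane through wrist spot
S=np.array([.3964,.1803,.0345]);n=-Rm(10.5,15)[:,2]
rays=[]
for nm,(u,v),k in(('top',(213,250),8),('side',(419,252),8)):
    d=pickle.load(open(nm+'0.pkl','rb'));g=cv2.cvtColor(d['image'],cv2.COLOR_RGB2GRAY).astype(float)
    w=g[v-k:v+k+1,u-k:u+k+1];dk=np.clip(np.percentile(w,60)-w-8,0,None);ys,xs=np.mgrid[v-k:v+k+1,u-k:u+k+1]
    for _ in range(4):
        if _==0: c=np.array([(dk*xs).sum(),(dk*ys).sum()])/dk.sum()
        W=dk*(np.hypot(xs-c[0],ys-c[1])<7);c=np.array([(W*xs).sum(),(W*ys).sum()])/W.sum()
    e=slopes(d,[c])[0];r=d['E'][:3,:3]@[e[0],-e[1],-1];o=d['E'][:3,3];p=o+r*(((S-o)@n)/(r@n));rays.append((o,r/np.linalg.norm(r)))
    print(nm,c,p.round(4),'tool',(Ti@[*p,1])[:3].round(4))
A=sum(np.eye(3)-np.outer(r,r) for o,r in rays);b=sum((np.eye(3)-np.outer(r,r))@o for o,r in rays);p=np.linalg.solve(A,b);print('tri',p,(Ti@[*p,1])[:3].round(4))
print('wrist spot tool',(Ti@[*S,1])[:3].round(4))
# meter in top/side now, tool frame
for nm in('top','side'):
    d=snap(nm);pickle.dump(d,open(nm+'6.pkl','wb'));P=cloud(d);Q=(P-T[:3,3])@T[:3,:3];im=d['image'].astype(int)
    b=(abs(Q[...,1])<.035)&(abs(Q[...,0])<.07)&(Q[...,2]>-.028)&(Q[...,2]<.02)&(im.max(-1)-im.min(-1)<45)
    q=Q[b];print(nm,b.sum(),np.percentile(q,[2,50,98],0).round(4).tolist())
    save(dict(image=im[b.any(1).argmax()-60:,:][:150,max(0,int(np.where(b)[1].mean())-100):][:,:200].astype(np.uint8).repeat(2,0).repeat(2,1)),nm+'6.png')
a,b=cv2.imread('pics/top6.png'),cv2.imread('pics/side6.png');cv2.imwrite('pics/c6.png',np.hstack([a,b]))
E
python3 v.py
```

```text
[0.40077208 0.16610114 0.0899053 ] [-0.33204057 -0.44337264 -1.40140589]
top [212.98713717 249.42561184] [0.3978 0.1799 0.0343] tool [-0.0008  0.0005  0.0573]
side [419.22211302 251.32186732] [0.3982 0.1799 0.0343] tool [-0.0003  0.0007  0.0573]
tri [0.39783412 0.18002832 0.03393764] [-0.0007  0.0005  0.0577]
wrist spot tool [-0.0021 -0.0001  0.0573]Traceback (most recent call last):
  File "v.py", line 20, in <module>
    q=Q[b];print(nm,b.sum(),np.percentile(q,[2,50,98],0).round(4).tolist())
                            ~~~~~~~~~~~~~^^^^^^^^^^^^^^^
    return _quantile_unchecked(
        a, q, axis, out, overwrite_input, method, keepdims, weights)
    return _ureduce(a,
                    func=_quantile_ureduce_func,
    ...<5 lines>...
                    overwrite_input=overwrite_input,
                    method=method)
    r = func(a, **kwargs)
    result = _quantile(arr,
                       quantiles=q,
    ...<2 lines>...
                       out=out,
                       weights=wgt)
    slices_having_nans = np.isnan(arr[-1, ...])
                                  ~~~^^^^^^^^^
IndexError: index -1 is out of bounds for axis 0 with size 0
```

Call:
{"method": "drive_tool", "body": {"plan": [[0,0.001,0.008,0,0,0,-0.3],[0,0,0.006,0,0,0,-0.3],[0,0,0.004,0,0,0,-0.3],[0,0,0.002,0,0,0,-0.3],[0,0,0,0,0,0,-0.3],[0,0,0,0,0,0,-0.3],[0,0,0,0,0,0,-0.3]]}}

```text
t: 14.2
tcp_pos: [0.3993, 0.1704, 0.0697]
tool_rot: [0.987, 0.094, -0.009, -0.129]
force: [-0.1, -1.0, -1.1]
finger_gap: 0.553
gripper_force: 42.5
```

```bash
cat > x.py <<'E'
from p import *
s=manip.sense();M=R.from_quat(s['tool_rot']).as_matrix();t=s['tcp_pos'];print(t,'F tool',(M.T@s['force']).round(2),'tq',(M.T@s['ft_torque']).round(3))
print('rot err vs plan deg',np.degrees(R.from_matrix(M.T@Rm(10.8,15)).as_rotvec()).round(2))
print('spot tri/wrist in tool',(M.T@(np.array([.3980,.1799,.0343])-t)).round(4),(M.T@(np.array([.3964,.1803,.0345])-t)).round(4))
E
python3 x.py; sed -i 's/^for nm in(.top.,.side.):\n    d=snap/&/; s/im.max(-1)-im.min(-1)<45/im.max(-1)<999/' v.py; python3 v.py | tail -2
```

```text
[0.39929471 0.17042268 0.0696991 ] F tool [-0.27  1.19  0.83] tq [-0.194  0.017 -0.023]
rot err vs plan deg [ 0.17 -0.32  0.1 ]
spot tri/wrist in tool [ 0.0003 -0.0002  0.0367] [-0.0012 -0.0009  0.0366]
tri [0.39783412 0.18002832 0.03393764] [ 0.0002 -0.0002  0.0371]
wrist spot tool [-0.0012 -0.0009  0.0366]Traceback (most recent call last):
  File "v.py", line 20, in <module>
    q=Q[b];print(nm,b.sum(),np.percentile(q,[2,50,98],0).round(4).tolist())
                            ~~~~~~~~~~~~~^^^^^^^^^^^^^^^
    return _quantile_unchecked(
        a, q, axis, out, overwrite_input, method, keepdims, weights)
    return _ureduce(a,
                    func=_quantile_ureduce_func,
    ...<5 lines>...
                    overwrite_input=overwrite_input,
                    method=method)
    r = func(a, **kwargs)
    result = _quantile(arr,
                       quantiles=q,
    ...<2 lines>...
                       out=out,
                       weights=wgt)
    slices_having_nans = np.isnan(arr[-1, ...])
                                  ~~~^^^^^^^^^
IndexError: index -1 is out of bounds for axis 0 with size 0
```

Call:
{"method": "drive_tool", "body": {"plan": [[0.001,0,0.002,0,0,0,-0.3],[0,0,0.001,0,0,0,-0.3],[0,0,0,0,0,0,-0.3],[0,0,0,0,0,0,-0.3],[0,0,0,0,0,0,-0.3]]}}

```text
t: 14.75
tcp_pos: [0.4, 0.1714, 0.0667]
tool_rot: [0.987, 0.094, -0.009, -0.129]
force: [0.9, 0.3, -1.2]
finger_gap: 0.558
gripper_force: 42.5
```

```bash
python3 x.py
```

```text
[0.40002167 0.17137164 0.06674415] F tool [0.96 0.22 1.14] tq [-0.194 -0.031  0.017]
rot err vs plan deg [ 0.16 -0.3   0.1 ]
spot tri/wrist in tool [-0.0006 -0.0002  0.0336] [-0.0021 -0.0009  0.0336]
```

Call:
{"method": "drive_tool", "body": {"plan": [[0,0,0.001,0,0,0,-0.3],[0,0,0.001,0,0,0,-0.3],[0,0,0,0,0,0,-0.3],[0,0,0,0,0,0,-0.3],[0,0,0,0,0,0,-0.3]]}}

```text
t: 15.25
tcp_pos: [0.4001, 0.1719, 0.0649]
tool_rot: [0.987, 0.094, -0.009, -0.129]
force: [0.2, -1.1, 1.0]
finger_gap: 0.556
gripper_force: 42.6
```

```bash
python3 x.py
```

```text
[0.40006368 0.17186226 0.06489181] F tool [ 0.04  0.8  -1.25] tq [-0.16  -0.036  0.036]
rot err vs plan deg [ 0.17 -0.32  0.1 ]
spot tri/wrist in tool [-0.0007 -0.0002  0.0317] [-0.0022 -0.0009  0.0317]
```

Call:
{"method": "drive_tool", "body": {"plan": [[0,0,0.001,0,0,0,-0.3],[0,0,0.001,0,0,0,-0.3],[0,0,0,0,0,0,-0.3],[0,0,0,0,0,0,-0.3],[0,0,0,0,0,0,-0.3],[0,0,0,0,0,0,-0.3]]}}

```text
t: 15.85
tcp_pos: [0.4, 0.1724, 0.0629]
tool_rot: [0.987, 0.094, -0.009, -0.129]
force: [-0.5, -0.5, 1.0]
finger_gap: 0.553
gripper_force: 42.8
```

```bash
python3 x.py
python3 - <<'E'
from h import *
d=snap('side');pickle.dump(d,open('s7.pkl','wb'));save(dict(image=d['image'][150:300,330:530].repeat(4,0).repeat(4,1)),'s7.png')
w=snap('wrist');pickle.dump(w,open('w7.pkl','wb'))
F=[]
for i in range(8):
    manip.snapshot('side');s=manip.sense();F.append(R.from_quat(s['tool_rot']).inv().apply(s['force']))
print(np.mean(F,0),np.std(F,0),s['t'])
w['E']=np.array(w['mount']);P=cloud(w)
for r in range(216,290,10):
    b=np.where((abs(P[r,:,1])<.035)&(P[r,:,2]<.03))[0];print(r,b.min(),b.max(),P[r,b.min()].round(4),P[r,(b.min()+b.max())//2].round(4),P[r,b.max()].round(4))
E
```

```text
[0.39999051 0.17237764 0.06291833] F tool [-0.6   0.11 -1.02] tq [-0.13   0.027  0.006]
rot err vs plan deg [ 0.17 -0.32  0.1 ]
spot tri/wrist in tool [-0.0007 -0.0002  0.0296] [-0.0022 -0.0009  0.0296]
[ 0.58199574 -0.08269193 -1.85004849] [0.53500906 0.36789004 0.50919042] 16.35
216 254 377 [ 0.0473 -0.0259 -0.0022] [ 0.0498 -0.0018 -0.0126] [ 0.0473  0.0225 -0.0023]
226 253 379 [ 0.046  -0.0245 -0.0122] [ 0.0471 -0.0014 -0.0162] [ 0.0456  0.0219 -0.0106]
236 250 388 [ 0.0293 -0.0346  0.0289] [ 0.0437 -0.0004 -0.017 ] [0.029  0.0346 0.0299]
246 250 388 [ 0.024  -0.0349  0.029 ] [ 0.0405 -0.0004 -0.0185] [0.0241 0.0346 0.0286]
256 251 387 [ 0.0184 -0.0349  0.0295] [ 0.0362 -0.0004 -0.0172] [0.0183 0.0347 0.0297]
266 252 385 [ 0.0129 -0.0347  0.0295] [ 0.033  -0.0007 -0.019 ] [0.013  0.0339 0.0292]
276 254 383 [ 0.0076 -0.0338  0.0287] [ 0.0292 -0.0007 -0.0192] [0.0071 0.0334 0.0298]
286 253 384 [ 0.0015 -0.0349  0.0294] [ 0.0245 -0.0007 -0.0176] [0.0019 0.034  0.0287]
```

View pics/s7.png

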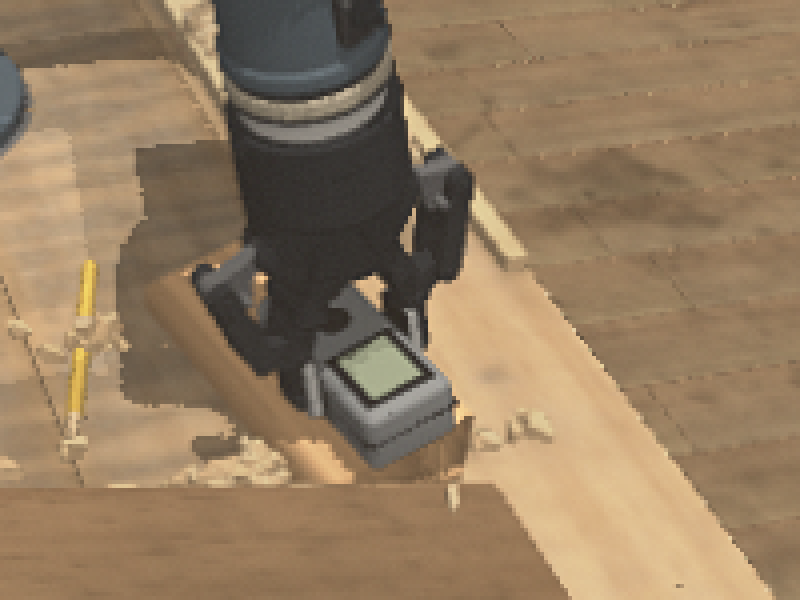

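Call:
{"method": "drive_tool", "body": {"plan": [[0,0,0.001,0,0,0,-0.3],[0,0,0,0,0,0,-0.3],[0,0,0,0,0,0,-0.3],[0,0,0,0,0,0,-0.3],[0,0,0,0,0,0,-0.3]]}}

```text
t: 16.85
tcp_pos: [0.3999, 0.1726, 0.0619]
tool_rot: [0.987, 0.094, -0.009, -0.129]
force: [0.2, -0.9, 2.5]
finger_gap: 0.555
gripper_force: 42.8
```

```bash
cat > y.py <<'E'
from h import *
F=[]
for i in range(16):
    manip.snapshot('side');s=manip.sense();F.append(R.from_quat(s['tool_rot']).inv().apply(s['force']))
print(np.mean(F,0),np.std(F,0)/4,s['t'],s['tcp_pos'])
w=snap('wrist');w['E']=np.array(w['mount']);P=cloud(w);q=P[240:290]
b=(abs(abs(q[...,1])-.031)<.004)&(q[...,2]>.02)&(q[...,2]<.04);t=(abs(q[...,1])<.012)&(q[...,2]<0)&(q[...,2]>-.025)
L=q[b&(q[...,1]<0)];U=q[b&(q[...,1]>0)]
print('bevel z',np.median(L[:,2]),np.median(U[:,2]),'meter top',np.median(q[t][:,2]))
E
python3 y.py
```

```text
[ 0.89940973  0.06368232 -2.85648149] [0.09927292 0.08066423 0.11933405] 17.65 [0.39992425 0.17261339 0.06191799]
bevel z 0.028636128392454135 0.028848163121017983 meter top -0.018292073027404356
```

```bash
python3 -c "
from station import manip
print(manip.sign_off())"
```

```text
the job is handed in; nothing more can be done
None
```

The lid is fully open, and the arm is holding the meter square on the ringed cross and lengthwise along the moulding. The foot is centred to within about 1 mm and pressed in roughly 3–4.5 mm of its 8 mm, and the job is handed in.

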